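Green coin roll out of the sliding-lid case

TASK

Slide open the clear lid over the green coin roll, as far as it goes past the other lid, then take the green roll out and lay it on the yellow change mat; set it down rather than dropping it. Leave that lid open and the other one shut, and do not disturb the brown roll.

Things in the scene. Friction and masses are not known exactly. Their poses are not given: they have to be found in the camera images.
- coin_case: Fixed blue case, 166 (x) x 316 (y) x 48 mm high, origin at the centre of its underside, y along it, z up. Floor 6 mm thick, walls 8 mm; a divider at y = 0 (6 mm thick, top at z = 32 mm) makes a left (+y) and a right (-y) compartment, 150 (x) x 147 mm. Two clear flat lids slide along y, one over the other, 112 mm from shut to stop, against about 1.5 N; they stay where left; one opens at a time.
- knob_left (a point): Grip point of the left lid's knob, an upright black post 20 mm in diameter at the lid's outer end; 72 mm above the case's underside, 18 mm below the knob's top. In the case's frame x = 0, y = +136 mm shut (starts 0 to 8 mm open), +24 mm fully open. This lid (top at z = 47 mm) slides to -y over the right one; fully open it clears y = 38 to 150 mm.
- knob_right (a point): Grip point of the right lid's knob, same knob and height. In the case's frame x = 0, y = -136 mm shut (starts 0 to 8 mm open), -24 mm fully open. This lid (top at z = 39 mm) slides to +y under the left one; fully open it clears y = -38 to -150 mm.
- green_roll_mid (a point): Centre of the green paper roll of coins, lying on the floor of one of the two compartments (either one): 21 mm across, 74 mm long, its length along this point's y, z up, about 0.12 kg; the point is 10.5 mm above its underside. Gripped across its x.
- brown_roll_mid (a point): Centre of the orange-brown paper roll of coins of the same size in the other compartment; it stays there.
- change_mat: Fixed flat yellow mat with ribs on the counter in front of the case, 80 (x) x 120 (y) x 4 mm, origin at the centre of its underside.

How it is judged:
On the way:
1. the lid over the green roll is slid open to within 20 mm of its stop, with the green roll still in its compartment (distance of green_roll_mid from where it was at the start of the episode below 0.03 m and ((y of green_roll_mid in the frame of coin_case above 0 m and y of knob_left in the frame of coin_case below 0.044 m) or (y of green_roll_mid in the frame of coin_case below 0 m and y of knob_right in the frame of coin_case above -0.044 m))), for 0.2 s.
At the end, for the whole second after the job is handed in: The green roll lies at rest on the change mat with its middle over the mat; the lid that covered it is open to within 20 mm of its stop, the other lid is within 22 mm of shut, and the brown roll is within 20 mm of where it was (x of green_roll_mid in the frame of change_mat between -0.04 and 0.04 m and y of green_roll_mid in the frame of change_mat between -0.06 and 0.06 m and height (world z) of green_roll_mid below 0.022 m and contact force between green_roll and change_mat above 0.2 N and linear speed of green_roll below 0.02 m/s and distance of brown_roll_mid from where it was at the start of the episode below 0.02 m and ((y of knob_left in the frame of coin_case below 0.044 m and y of knob_right in the frame of coin_case below -0.114 m) or (y of knob_right in the frame of coin_case above -0.044 m and y of knob_left in the frame of coin_case above 0.114 m))); the robot touches nothing.
It fails at once if the brown roll is moved more than 20 mm (distance of brown_roll_mid from where it was at the start of the episode above 0.02 m).
It fails at once if the green roll is dropped from more than about 25 mm (linear speed of green_roll above 0.7 m/s and contact force between green_roll and the fingers below 0.05 N).
It also fails if it takes over 59 s, if anything falls off the work surface, if the arm or the gripper's body presses on something with over 40 N, if the wrist force passes 120 N, or if a joint passes its speed limit or range.

ROBOT

A 6-joint arm with a two-finger parallel gripper is mounted at the origin on a cart in front of the work surface, level with it; the furniture and walls round the work are solid. World frame = base frame: x ahead of the robot, y to its left, z up, the work surface at z = 0. Lengths are in m, angles in rad, forces in N, time in s.
With the tool pointing down it reaches from about 0.375 to 0.975 m from the base axis. Payload 3.8 kg.
Tool frame: the origin (TCP) lies on the centre line of the jaws, within the pads' length; the fingertips stand 17 mm ahead of it and the grasp point (between the pads) lies 2 mm behind it (bot.tip_extent is the distance from the TCP to the fingertips, in m); z points along the fingers, y is the line along which they close (so a half turn about z gives the same grasp; the last joint's range is limited). The gripper opens to 85 mm and grips with 20 to 120 N. Pads are 22 mm wide; open, the fingers measure 114 mm over their backs; the gripper's body (76 mm by 85 mm) begins 54 mm behind the grasp point. The pads swing forward as they close: fully open they stand 13 mm farther back than shut.
Start: joints at [-1.258, 0.264, 1.604, -0, 1.274, -0.037], TCP at [0.231, -0.634, 0.248] pointing down, gripper open.
Joint ranges: [-2.63, 2.63], [-0.94, 2.18], [0.31, 2.57], [-1.31, 4.45], [0, 2.66], [-2.55, 2.55]. Speed limits (rad/s): [2.57, 2.57, 3.14, 3.14, 3.14, 3.14].

INTERFACE

Orientations are given as a rotation vector (axis times angle).
In Python, from workcell import readout, read_camera, finish_job, bot gives the robot as it stands.
- The arm moves only by the tool jog_arm, never from a script. Its argument "deltas" is one flat list of numbers, 7 for each row, row after row: the shift along the tool's x, y, z in m, then the turn, a rotation vector about the tool's x, y, z in degrees, then the gripper command: -1 is shut, 1 is fully open, values between are in proportion. A call has 1 to 8 rows; each row is the pose to reach, as a shift and turn from the pose commanded when the call began, along the tool's axes at that moment; what a row does not reach only later rows make up. A row lasts 1/10 s, in which the tool goes at most 50 mm and 8.59 degrees, less where a joint would pass 70% of its speed; a pose out of reach is approached as far as the arm can. A call with a gripper value outside its range is refused whole. The fingers move at their own pace and stop on an object; "squeeze" is the grip in N (left out, the last holds). Time passes only in rows, so rows that repeat a pose let the fingers close. It gives the time, the measured TCP pose, the force, the opening and the grip force at its end, in the units of the state.
- readout.read_state(): the state, without advancing time (a new reading comes with each control period).
- read_camera(name): name is "scene" or "top"; returns a dict with "color" (400x640x3 uint8, blue, green, red), "fx", "fy", "cx", "cy" (pixels), "dist" ([k1, k2, p1, p2, k3] as OpenCV has them; the pictures are not rectified), "origin" and "attitude" of the camera in the world. Camera axes: x right, y down, z forward; pixel columns grow to the right and rows downward; lengths in m; the calibration is good to about 2 mm. A picture is of the moment at which its call begins. There is no depth.
- finish_job(): hands the job in; it is judged then, once.
The state is a dict: "time": time; "q": joint angles; "joint_vel": joint speeds; "joint_torque": joint torques, N m; "tool_pos": TCP position; "tcp_rot": TCP orientation; "wrist_force": force on the tool from outside, world axes, zero at the start; "torque": the same for the moment, N m; "width": opening from 0.0 (shut) to 1.0 (fully open); "grip_force": force on a finger pad.
Only numpy, scipy, OpenCV 4.12 (cv2) and the standard library are available. Lean on these libraries where they do the work, as an engineer would, in place of code of your own. Each camera call takes 0.05 s, during which the arm holds its last target. There are 200 camera calls.

## Working session

There is one attempt and no reset: what is moved stays moved. The work goes in short steps, Python scripts to look and compute and a tool call to move; the robot and the scene stay as the last step left them, time stands still between calls to the robot, and variables do not carry over. Pictures are saved under pics/ and viewed, at most 10 in all, crops included, and the job is handed in when it is done.

Besides the shell and the picture viewer there is one more tool, called after ">>>" as name(argument=value, ...) on one line, values as JSON. jog_arm: Moves the arm, as the interface text tells. Its arguments: {"type":"object","properties":{"deltas":{"type":"array"},"squeeze":{"type":"number"}},"required":["deltas"]}

```bash
mkdir -p pics; ls
python3 - <<'E'
from workcell import readout, read_camera, bot
import cv2, numpy as np
np.set_printoptions(precision=4,suppress=True)
for n in("scene","top"):
    c=read_camera(n); cv2.imwrite(f"pics/{n}0.png",c["color"]); print({k:v for k,v in c.items() if k!="color"})
s=readout.read_state(); print(s)
E
```

```text
pics
{'fx': 425.25047905818616, 'fy': 425.25047905818616, 'cx': 320.6598006400338, 'cy': 199.54794182361624, 'dist': array([-0.1089,  0.    ,  0.    ,  0.    ,  0.    ]), 'origin': array([ 1.2774, -0.0745,  0.411 ]), 'attitude': array([-1.6906, -1.2633,  0.8284])}
{'fx': 412.0348194527473, 'fy': 412.0348194527473, 'cx': 320.41479063063355, 'cy': 202.37914317104213, 'dist': array([-0.1066,  0.    ,  0.    ,  0.    ,  0.    ]), 'origin': array([0.4058, 0.1365, 0.9171]), 'attitude': array([-2.1735,  2.1359, -0.1795])}
{'time': 0.1, 'q': array([-1.2579,  0.2647,  1.6053, -0.    ,  1.2737, -0.0369]), 'joint_vel': array([-0.0005, -0.0004, -0.0039, -0.0018, -0.0002,  0.0018]), 'joint_torque': array([  0.0008, -51.6706, -36.8591,   0.    ,   0.0063,  -0.    ]), 'tool_pos': array([ 0.2311, -0.6335,  0.247 ]), 'tcp_rot': array([-3.0916, -0.5463,  0.0005]), 'wrist_force': array([-0.7091,  0.3247,  0.0082]), 'torque': array([ 0.0352, -0.0088, -0.0302]), 'grip_force': 0.0, 'width': 0.9980972580109861}
```

View pics/top0.png

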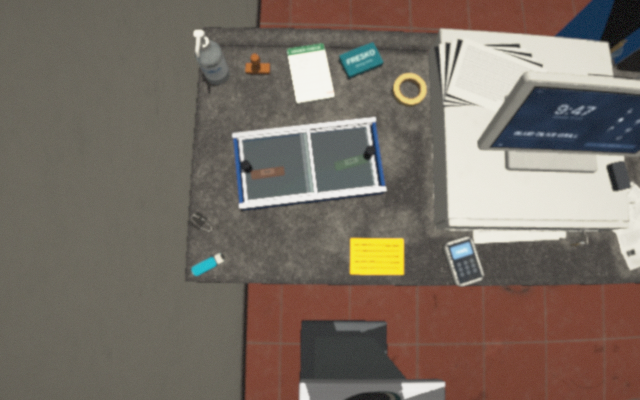

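View pics/scene0.png

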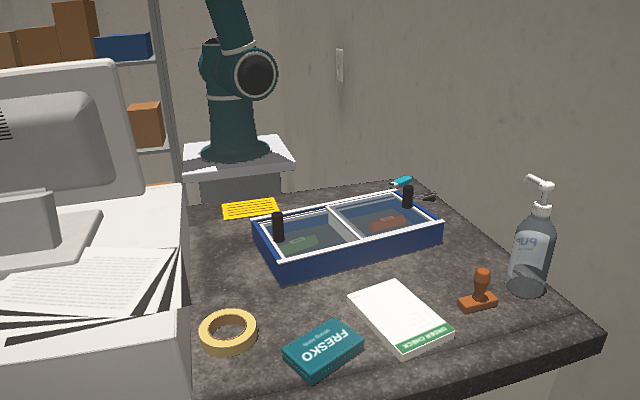

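The top view shows the green roll in the right (−y) compartment at about (350,162) and the brown roll in the left one at about (265,172). The knobs are near (247,167) and (369,153), the mat is at (377,256), and a cabinet and monitor stand at columns above 440. The scene view agrees with this layout.

```bash
cat > h.py <<'E'
import cv2, numpy as np
from scipy.spatial.transform import Rotation as R
from workcell import read_camera, readout
np.set_printoptions(precision=4,suppress=True)
def rays(c,px):
    K=np.array([[c["fx"],0,c["cx"]],[0,c["fy"],c["cy"]],[0,0,1]])
    u=cv2.undistortPoints(np.float64(px).reshape(-1,1,2),K,c["dist"]).reshape(-1,2)
    return np.c_[u,np.ones(len(u))]@R.from_rotvec(c["attitude"]).as_matrix().T
def plane(c,px,z):
    d=rays(c,px); o=c["origin"]; return (o+d*((z-o[2])/d[:,2])[:,None])[:,:2]
def tri(c1,p1,c2,p2):
    a,b=[rays(c,[p])[0] for c,p in((c1,p1),(c2,p2))]
    t=np.linalg.lstsq(np.c_[a,-b],c2["origin"]-c1["origin"],rcond=None)[0]
    A,B=c1["origin"]+a*t[0],c2["origin"]+b*t[1]; return (A+B)/2,np.linalg.norm(A-B)
def blob(c,lo,hi,box):
    m=cv2.inRange(cv2.cvtColor(c["color"],cv2.COLOR_BGR2HSV),lo,hi); k=np.zeros_like(m); x0,y0,x1,y1=box
    k[y0:y1,x0:x1]=m[y0:y1,x0:x1]
    cs=cv2.findContours(k,cv2.RETR_EXTERNAL,cv2.CHAIN_APPROX_NONE)[0]
    return max(cs,key=cv2.contourArea).reshape(-1,2) if cs else None
def rect(xy): # centre, (len along longest), long side, short side, yaw of long axis (deg from world +y, toward -x positive)
    (c,s,_)=r=cv2.minAreaRect(np.float32(xy*1000)); b=cv2.boxPoints(r)/1000
    e=[b[1]-b[0],b[2]-b[1]]; e.sort(key=np.linalg.norm); v=e[1]*np.sign(e[1][1])
    return np.array(c)/1000,np.linalg.norm(e[1]),np.linalg.norm(e[0]),np.degrees(np.arctan2(-v[0],v[1]))
E
python3 - <<'E'
from h import *
t=read_camera("top"); s=read_camera("scene")
hsv=cv2.cvtColor(t["color"],cv2.COLOR_BGR2HSV)
for p in((350,162),(265,172),(247,167),(369,153),(380,170)): print(p,hsv[p[1],p[0]])
m=blob(t,(20,120,120),(35,255,255),(330,225,420,285)); print("mat",rect(plane(t,m,.004)))
g=blob(t,(35,70,30),(90,255,255),(315,135,376,190)); print("green",rect(plane(t,g,.0165)),len(g))
b=blob(t,(2,70,30),(20,255,255),(240,140,305,200)); print("brown",rect(plane(t,b,.0165)),len(b))
w=cv2.inRange(hsv,(0,0,165),(180,60,255))|cv2.inRange(hsv,(100,120,50),(130,255,255))
k=np.zeros_like(w);k[110:215,225:395]=w[110:215,225:395]
q=cv2.findNonZero(k).reshape(-1,2); C=rect(plane(t,q,.048)); print("case",C)
yaw=np.radians(C[3]); y=np.array([-np.sin(yaw),np.cos(yaw)]); x=np.array([y[1],-y[0]])
for n,bx,sb in(("L",(232,150,262,182),(395,180,420,212)),("R",(358,140,382,168),(268,205,290,248))):
    c=blob(t,(0,0,0),(180,255,45),bx); ct=blob(s,(0,0,0),(180,255,45),sb)
    e=rect(plane(t,c,.08))[0]; print("knob",n,c.min(0),c.max(0),"in case frame z=.08:",(e-C[0])@x,(e-C[0])@y, "scene",ct.min(0),ct.max(0))
    top=[ct[:,0].mean(),ct[:,1].min()+1.5]
    print(" tri top",tri(t,c.mean(0),s,top))
print("cabinet corner",tri(t,(447,228),s,(183,183)))
for n,e in(("g",g),("b",b)):
    p=rect(plane(t,e,.0165))[0]; print(n,(p-C[0])@x,(p-C[0])@y)
big=cv2.resize(t["color"][100:290,220:480],None,fx=3,fy=3); cv2.imwrite("pics/crop.png",big)
E
```

```text
(350, 162) [ 55  36 128]
(265, 172) [ 11  76 130]
(247, 167) [130  17  46]
(369, 153) [135  10  51]
(380, 170) [107 174 142]
mat (array([ 0.4229, -0.0074]), np.float32(0.12315079), np.float32(0.083722234), np.float32(0.44809592))Traceback (most recent call last):
  File "<stdin>", line 6, in <module>
  File "h.py", line 10, in plane
    d=rays(c,px); o=c["origin"]; return (o+d*((z-o[2])/d[:,2])[:,None])[:,:2]
  File "h.py", line 7, in rays
    u=cv2.undistortPoints(np.float64(px).reshape(-1,1,2),K,c["dist"]).reshape(-1,2)
                          ~~~~~~~~~~~~~~~~~~~~~~^^^^^^^^
ValueError: cannot reshape array of size 1 into shape (1,2)
```

The mat measures 123 x 84 mm, close to its true size. The green seen through the lid is paler than I allowed for, so I'll loosen the thresholds.

```bash
cat > m.py <<'E'
from h import *
t=read_camera("top"); s=read_camera("scene")
big=cv2.resize(t["color"][100:290,220:480],None,fx=3,fy=3); cv2.imwrite("pics/crop.png",big)
hsv=cv2.cvtColor(t["color"],cv2.COLOR_BGR2HSV)
w=cv2.inRange(hsv,(0,0,165),(180,60,255))|cv2.inRange(hsv,(100,120,50),(130,255,255))
k=np.zeros_like(w);k[110:215,225:395]=w[110:215,225:395]
q=cv2.findNonZero(k).reshape(-1,2); C=rect(plane(t,q,.048)); print("case",C)
yaw=np.radians(C[3]); y=np.array([-np.sin(yaw),np.cos(yaw)]); x=np.array([y[1],-y[0]])
for n,lo,hi,bx in(("green",(40,28,30),(75,255,255),(318,140,374,185)),("brown",(2,45,30),(20,255,255),(245,150,302,195))):
    g=blob(t,lo,hi,bx)
    if g is None: print(n,"none");continue
    r=rect(plane(t,g,.0165)); print(n,r,"case",(r[0]-C[0])@x,(r[0]-C[0])@y)
for n,bx,sb in(("L",(232,150,262,182),(395,180,420,212)),("R",(358,140,382,168),(268,205,290,248))):
    c=blob(t,(0,0,0),(180,255,70),bx); ct=blob(s,(0,0,0),(180,255,70),sb)
    if c is None or ct is None: print(n,c is None,ct is None);continue
    e=rect(plane(t,c,.08))[0]; print("knob",n,c.min(0),c.max(0),e,"case frame",(e-C[0])@x,(e-C[0])@y,"scene",ct.min(0),ct.max(0))
    print(" tri top",tri(t,c.mean(0),s,[ct[:,0].mean(),ct[:,1].min()+1.5]))
print("cabinet corner",tri(t,(447,228),s,(183,183)))
E
python3 m.py
```

```text
case (array([0.6239, 0.1477]), np.float32(0.31825846), np.float32(0.17042586), np.float32(8.112292))
green (array([0.6315, 0.0538]), np.float32(0.07644305), np.float32(0.02549091), np.float32(14.024855)) case -0.005748668664719901 -0.09399227933674821
brown (array([0.6034, 0.2404]), np.float32(0.07764888), np.float32(0.02129007), np.float32(8.367277)) case -0.007184985178617348 0.0946819231828922
knob L [241 160] [252 172] [0.6016 0.2766] case frame -0.003839987665378483 0.13077137850018514 scene [402 185] [413 208]
 tri top (array([0.6016, 0.2784, 0.087 ]), np.float64(0.006578423460640449))
knob R [363 146] [374 159] [0.6393 0.0201] case frame -0.0027793350567308734 -0.1285121972103657 scene [271 212] [284 242]
 tri top (array([0.6367, 0.0222, 0.0869]), np.float64(0.0025014259274231767))
cabinet corner (array([ 0.4786, -0.1343,  0.1013]), np.float64(0.0019090813681738863))
```

View pics/crop.png

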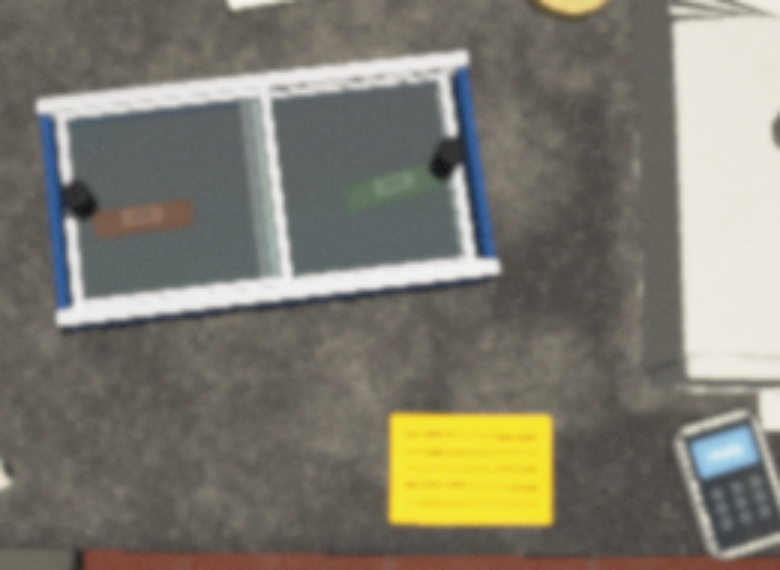

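The measurements match the given sizes:
- **Case:** 318 x 170 mm, yaw about 8°.
- **Rolls:** about 76 x 22–25 mm.
- **Knobs:** near case y −0.130 and +0.132.

The green roll is under the right lid, so knob_right is at about (0.643, 0.019). Next I work out the jogs.

```bash
cat > d.py <<'E'
# usage: d.py x,y,z,phi ...   phi = world angle (deg) of tool y (closing line); prints tool-frame deltas from measured pose
import sys; from h import *
st=readout.read_state(); R0=R.from_rotvec(st["tcp_rot"]); p=st["tool_pos"]
y=R0.as_matrix()[:,1]; print("pos",p,"phi",np.degrees(np.arctan2(y[1],y[0])),"q",st["q"],"t",st["time"],"F",st["wrist_force"],"w",st["width"],st["grip_force"])
for a in sys.argv[1:]:
    v=[float(k) for k in a.split(",")]; f=np.radians(v[3])
    Y=np.array([np.cos(f),np.sin(f),0]); Z=np.array([0,0,-1.]); T=np.c_[np.cross(Y,Z),Y,Z]
    print(a,"->",R0.inv().apply(np.array(v[:3])-p).round(4),(R0.inv()*R.from_matrix(T)).as_rotvec(degrees=True).round(2))
E
python3 d.py 0.41,-0.06,0.25,-81.9 0.643,0.019,0.16,-81.9
```

```text
pos [ 0.2313 -0.6339  0.2478] phi -69.95698627766498 q [-1.2579  0.2643  1.6044  0.      1.2737 -0.0369] t 0.3 F [ 0.1879 -0.0395 -0.2117] w 0.9980250660944813 0.0
0.41,-0.06,0.25,-81.9 -> [ 0.3646 -0.4779 -0.0018] [-0.05  0.   11.94]
0.643,0.019,0.16,-81.9 -> [ 0.6106 -0.4722  0.0882] [-0.05  0.   11.94]
```

>>> jog_arm(deltas=[0.365,-0.478,0,0,0,12,0.6,0.365,-0.478,0,0,0,12,0.6,0.365,-0.478,0,0,0,12,0.6,0.365,-0.478,0,0,0,12,0.6,0.365,-0.478,0,0,0,12,0.6,0.365,-0.478,0,0,0,12,0.6,0.365,-0.478,0,0,0,12,0.6,0.365,-0.478,0,0,0,12,0.6])

```text
time: 1.1
tool_pos: [0.3506, -0.2504, 0.2485]
tcp_rot: [3.133, 0.219, 0.001]
wrist_force: [1.4, 0.3, 0.8]
width: 0.797
grip_force: 0.0
```

```bash
python3 d.py 0.41,-0.06,0.25,-81.9 0.643,0.019,0.16,-81.9
```

```text
pos [ 0.3506 -0.2504  0.2485] phi -82.00187504134057 q [-0.6783 -0.2154  2.0938  0.0002  1.2622  0.7528] t 1.1 F [1.3636 0.2747 0.7855] w 0.7970161078987806 0.0
0.41,-0.06,0.25,-81.9 -> [ 0.0854 -0.1803 -0.0015] [ 0.03 -0.05 -0.1 ]
0.643,0.019,0.16,-81.9 -> [ 0.327  -0.2262  0.0886] [ 0.03 -0.05 -0.1 ]
```

>>> jog_arm(deltas=[0.085,-0.18,0,0,0,0,0.2,0.085,-0.18,0,0,0,0,0.2,0.085,-0.18,0,0,0,0,0.2,0.085,-0.18,0,0,0,0,0.2,0.327,-0.226,0.088,0,0,0,0.2,0.327,-0.226,0.088,0,0,0,0.2,0.327,-0.226,0.088,0,0,0,0.2,0.327,-0.226,0.088,0,0,0,0.2])

```text
time: 1.9
tool_pos: [0.5894, -0.0002, 0.1805]
tcp_rot: [3.134, 0.222, 0.001]
wrist_force: [-0.2, -0.4, 1.3]
width: 0.596
grip_force: 0.0
```

>>> jog_arm(deltas=[0,0,0,0,0,0,0.2,0,0,0,0,0,0,0.2])

```text
time: 2.1
tool_pos: [0.5873, -0.001, 0.179]
tcp_rot: [-3.133, -0.222, 0.007]
wrist_force: [-0.9, -0.1, 0.0]
width: 0.596
grip_force: 0.0
```

```bash
python3 d.py 0.643,0.019,0.16,-81.9 0.643,0.019,0.075,-81.9
```

```text
pos [ 0.5873 -0.001   0.179 ] phi -81.890446731562 q [-0.044   0.1553  1.8664 -0.0002  1.1242  1.3853] t 2.1 F [-0.8513 -0.1155  0.0131] w 0.5962268537471621 0.0
0.643,0.019,0.16,-81.9 -> [ 0.058  -0.0119  0.0187] [-0.04  0.24  0.01]
0.643,0.019,0.075,-81.9 -> [ 0.0584 -0.0118  0.1037] [-0.04  0.24  0.01]
```

>>> jog_arm(deltas=[0.058,-0.012,0.019,0,0.2,0,0.2,0.058,-0.012,0.019,0,0.2,0,0.2,0.058,-0.012,0.019,0,0.2,0,0.2])

```text
time: 2.4
tool_pos: [0.6436, 0.0185, 0.1627]
tcp_rot: [-3.134, -0.221, -0.006]
wrist_force: [-0.3, 0.3, 0.4]
width: 0.601
grip_force: 0.0
```

```bash
python3 d.py 0.643,0.019,0.075,-81.9
python3 - <<'E'
from h import *
for n,b in(("scene",(180,110,500,350)),("top",(220,90,480,290))):
    c=read_camera(n); cv2.imwrite(f"pics/{n}1.png",cv2.resize(c["color"][b[1]:b[3],b[0]:b[2]],None,fx=2,fy=2))
E
```

```text
pos [0.6436 0.0185 0.1627] phi -81.94734974919153 q [-0.0102  0.2672  1.763   0.0005  1.1075  1.4198] t 2.4 F [-0.283   0.3439  0.3721] w 0.6012235291387681 0.0
0.643,0.019,0.075,-81.9 -> [-0.0009 -0.0006  0.0877] [ 0.01 -0.23 -0.05]
```

View pics/scene1.png

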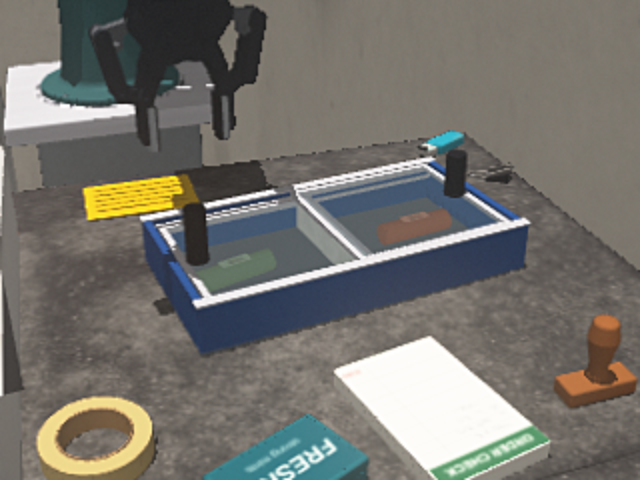

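The fingers hang above the right knob: tips at about (148–220,135) in this 2x crop, knob top at (195,205). I'll check the predicted pixels of the knob top and fingertips before descending.

Run:
```python
from h import *
c=read_camera("scene"); Rm=R.from_rotvec(c["attitude"]).inv()
K=np.array([[c["fx"],0,c["cx"]],[0,c["fy"],c["cy"]],[0,0,1]])
P=np.array([[.643,.019,.09],[.643,.019,.05],[.6436,.0185,.1627-.017],[.6436-.0036,.0185+.0252,.146],[.6436+.0036,.0185-.0252,.146]])
px=cv2.projectPoints(P,Rm.as_rotvec(),-Rm.apply(c["origin"]),K,c["dist"])[0].reshape(-1,2)
print((px-[180,110])*2)
```

```text
[[191.111  207.4082]
 [194.169  248.9137]
 [186.2076 146.5209]
 [215.7199 140.7798]
 [155.9278 151.7253]]
```

>>> jog_arm(deltas=[-0.002,-0.003,0.05,0,0,0,0.2,-0.002,-0.003,0.07,0,0,0,0.2,-0.002,-0.003,0.087,0,0,0,0.2,-0.002,-0.003,0.087,0,0,0,0.2,-0.002,-0.003,0.087,0,0,0,-0.3,-0.002,-0.003,0.087,0,0,0,-1,-0.002,-0.003,0.087,0,0,0,-1,-0.002,-0.003,0.087,0,0,0,-1], squeeze=30)

```text
time: 3.35
tool_pos: [0.643, 0.0211, 0.0773]
tcp_rot: [3.134, 0.22, 0.011]
wrist_force: [-1.5, -1.1, 5.9]
width: 0.227
grip_force: 33.2
```

>>> jog_arm(deltas=[0,0,0,0,0,0,-1,0,0,0,0,0,0,-1,0,0,0,0,0,0,-1])

```text
time: 3.65
tool_pos: [0.6429, 0.0211, 0.0773]
tcp_rot: [3.133, 0.22, 0.011]
wrist_force: [-0.6, -1.5, 6.3]
width: 0.227
grip_force: 33.2
```

```bash
python3 d.py
```

```text
pos [0.6429 0.0211 0.0773] phi -81.95676409985288 q [-0.0061  0.3519  1.8266  0.0002  0.9562  1.4242] t 3.65 F [-0.6287 -1.5111  6.3237] w 0.2270876187204633 33.230778953729896
```

>>> jog_arm(deltas=[0,-0.012,0,0,0,0,-1,0,-0.026,0,0,0,0,-1,0,-0.04,0,0,0,0,-1,0,-0.054,0,0,0,0,-1,0,-0.068,0,0,0,0,-1,0,-0.082,0,0,0,0,-1,0,-0.096,0,0,0,0,-1,0,-0.1,0,0,0,0,-1])

```text
time: 4.45
tool_pos: [0.6289, 0.1215, 0.0773]
tcp_rot: [-3.133, -0.222, -0.011]
wrist_force: [0.1, -2.0, 6.7]
width: 0.227
grip_force: 33.2
```

```bash
python3 d.py
```

```text
pos [0.6289 0.1215 0.0773] phi -81.8969802776343 q [ 0.1521  0.3471  1.8332 -0.0002  0.9541  1.5816] t 4.45 F [ 0.1275 -2.0144  6.6735] w 0.22669727016249525 33.224047766416334
```

>>> jog_arm(deltas=[0,-0.002,0,0,0,0,-1,0,-0.002,0,0,0,0,-1])

```text
time: 4.65
tool_pos: [0.6286, 0.1232, 0.0773]
tcp_rot: [-3.133, -0.221, -0.011]
wrist_force: [-1.2, 1.2, 6.5]
width: 0.226
grip_force: 33.2
```

>>> jog_arm(deltas=[0,-0.002,0,0,0,0,-1,0,-0.002,0,0,0,0,-1])

```text
time: 4.85
tool_pos: [0.6284, 0.1247, 0.0773]
tcp_rot: [-3.133, -0.221, -0.011]
wrist_force: [-0.2, 0.2, 6.5]
width: 0.228
grip_force: 33.2
```

>>> jog_arm(deltas=[0,-0.002,0,0,0,0,-1,0,-0.002,0,0,0,0,-1])

```text
time: 5.05
tool_pos: [0.6284, 0.1253, 0.0773]
tcp_rot: [3.132, 0.221, 0.011]
wrist_force: [-0.5, -4.2, 6.0]
width: 0.228
grip_force: 33.3
```

>>> jog_arm(deltas=[0,-0.002,0,0,0,0,-1,0,-0.002,0,0,0,0,-1])

```text
time: 5.25
tool_pos: [0.6283, 0.1254, 0.0774]
tcp_rot: [3.129, 0.221, 0.011]
wrist_force: [0.9, -11.0, 7.8]
width: 0.227
grip_force: 33.6
```

The lid is at its stop: force rises to −11 N at knob y = 0.1254, where I predicted about 0.124. Now I release, lift and move aside to look.

>>> jog_arm(deltas=[0,0.003,0,0,0,0,-1,0,0.003,0,0,0,0,0.2,0,0.003,0,0,0,0,0.2,0,0.003,0,0,0,0,0.2,0,0.003,0,0,0,0,0.2,0,0.003,-0.04,0,0,0,0.2,0,0.003,-0.08,0,0,0,0.2,0,0.003,-0.1,0,0,0,0.2])

```text
time: 6.05
tool_pos: [0.6281, 0.1257, 0.1788]
tcp_rot: [-3.133, -0.221, -0.013]
wrist_force: [0.6, 0.2, -0.3]
width: 0.599
grip_force: 0.0
```

```bash
python3 d.py 0.45,0.0,0.2,14
```

```text
pos [0.6281 0.1257 0.1788] phi -81.9396843595275 q [ 0.1587  0.2447  1.7596 -0.      1.129   1.5888] t 6.05 F [ 0.6062  0.2077 -0.2612] w 0.5993483383721401 0.0
0.45,0.0,0.2,14 -> [-0.1937  0.0995 -0.0229] [  0.39  -0.37 -95.94]
```

>>> jog_arm(deltas=[-0.194,0.1,-0.021,0,0,-96,0.2,-0.194,0.1,-0.021,0,0,-96,0.2,-0.194,0.1,-0.021,0,0,-96,0.2,-0.194,0.1,-0.021,0,0,-96,0.2,-0.194,0.1,-0.021,0,0,-96,0.2,-0.194,0.1,-0.021,0,0,-96,0.2,-0.194,0.1,-0.021,0,0,-96,0.2,-0.194,0.1,-0.021,0,0,-96,0.2])

```text
time: 6.85
tool_pos: [0.4478, -0.001, 0.1954]
tcp_rot: [2.455, 1.957, 0.005]
wrist_force: [-0.2, 0.2, 0.1]
width: 0.599
grip_force: 0.0
```

```bash
python3 - <<'E'
from h import *
t=read_camera("top"); s=read_camera("scene")
cv2.imwrite("pics/top2.png",cv2.resize(t["color"][100:290,220:480],None,fx=3,fy=3))
cv2.imwrite("pics/scene2.png",cv2.resize(s["color"][180:300,230:460],None,fx=3,fy=3))
hsv=cv2.cvtColor(t["color"],cv2.COLOR_BGR2HSV); print(hsv[162,345:356])
for S in(60,90):
    g=blob(t,(40,S,30),(85,255,255),(312,135,384,195))
    if g is not None: print(S,g.min(0),g.max(0),rect(plane(t,g,.0165)))
    gs=blob(s,(40,S,30),(85,255,255),(260,210,335,265))
    if gs is not None: print(" scene",rect(plane(s,gs,.0165)))
E
python3 d.py
```

```text
[[ 44  54 228]
 [ 42  46 234]
 [ 42  46 231]
 [ 44  52 226]
 [ 45  57 218]
 [ 44  56 219]
 [ 45  56 220]
 [ 46  59 217]
 [ 45  57 219]
 [ 46  59 221]
 [ 47  63 216]]
60 [335 155] [366 169] (array([0.6318, 0.0531]), np.float32(0.0740247), np.float32(0.018174712), np.float32(17.153872))
 scene (array([0.6322, 0.0564]), np.float32(0.085331276), np.float32(0.034631744), np.float32(17.214582))
pos [ 0.448  -0.0009  0.1953] phi -13.178345894027771 q [-0.0581 -0.137   2.1294  0.0008  1.1456  0.1715] t 6.95 F [ 0.9611 -0.848   0.8745] w 0.5992615946859078 0.0
```

View pics/top2.png

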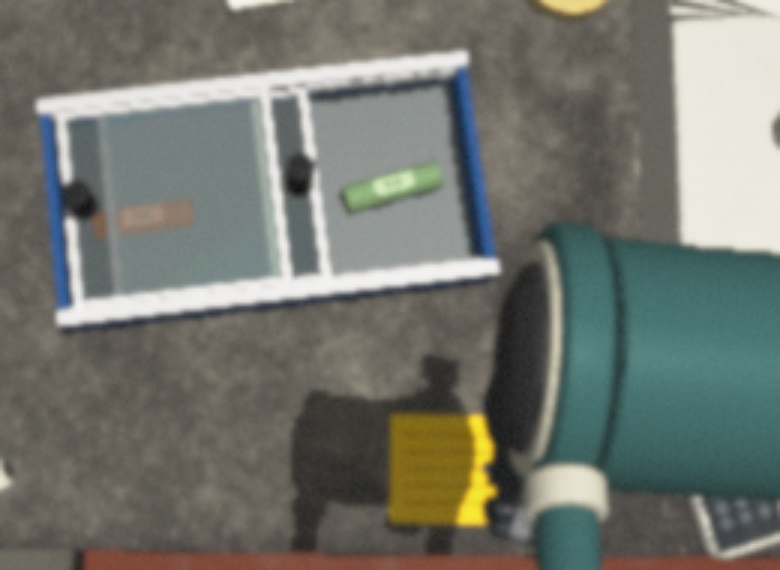

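The lid is open with its knob at crop (300,172), and the left lid and brown roll haven't moved. The green roll is exposed at crop (392,187), i.e. full-frame (350.7,162.3). I'll refine its pose with the label included.

```bash
python3 - <<'E'
from h import *
t=read_camera("top")
for S in(25,35,45):
    g=blob(t,(35,S,30),(85,255,255),(328,145,374,178))
    r=plane(t,g,.0165); M=cv2.moments(np.float32(r*1000)); print(S,rect(r),M["m10"]/M["m00"],M["m01"]/M["m00"])
E
python3 d.py 0.632,0.054,0.12,16 0.632,0.054,0.06,16 0.632,0.054,0.026,16
```

```text
25 (array([0.6323, 0.0532]), np.float32(0.07836446), np.float32(0.023086503), np.float32(17.056513)) 632.1481264393211 53.26970720021154
35 (array([0.6321, 0.0532]), np.float32(0.077003084), np.float32(0.021759408), np.float32(17.485909)) 632.1460429155113 53.14257152423613
45 (array([0.6319, 0.0532]), np.float32(0.07556503), np.float32(0.020203926), np.float32(17.487202)) 632.0020129201893 53.33485804034891
pos [ 0.448  -0.0008  0.1952] phi -13.377798245756527 q [-0.058  -0.1368  2.1294  0.0008  1.1457  0.1751] t 7.0 F [-0.5958  0.6868 -0.3441] w 0.601494299718567 0.0
0.632,0.054,0.12,16 -> [0.0958 0.1661 0.0759] [  0.19  -0.03 -29.38]
0.632,0.054,0.06,16 -> [0.0957 0.1659 0.1359] [  0.19  -0.03 -29.38]
0.632,0.054,0.026,16 -> [0.0957 0.1658 0.1699] [  0.19  -0.03 -29.38]
```

>>> jog_arm(deltas=[0.096,0.166,0.06,0,0,-30,0.2,0.096,0.166,0.06,0,0,-30,0.2,0.096,0.166,0.06,0,0,-30,0.2,0.096,0.166,0.06,0,0,-30,0.2,0.096,0.166,0.06,0,0,-30,0.2,0.096,0.166,0.076,0,0,-30,0.2,0.096,0.166,0.076,0,0,-30,0.2])

```text
time: 7.7
tool_pos: [0.6291, 0.0544, 0.1171]
tcp_rot: [-1.874, -2.519, 0.002]
wrist_force: [0.1, -0.6, -0.1]
width: 0.596
grip_force: 0.0
```

```bash
python3 d.py 0.632,0.0535,0.06,17 0.632,0.0535,0.026,17
```

```text
pos [0.6291 0.0544 0.1171] phi 16.69145964284742 q [ 0.0468  0.293   1.8217  0.0002  1.0289 -0.2446] t 7.7 F [ 0.0766 -0.588  -0.0506] w 0.59558979731025 0.0
0.632,0.0535,0.06,17 -> [-0.0018  0.0026  0.0571] [-0.11 -0.04 -0.31]
0.632,0.0535,0.026,17 -> [-0.0018  0.0027  0.0911] [-0.11 -0.04 -0.31]
```

>>> jog_arm(deltas=[-0.002,0.003,0.03,0,0,0,0.2,-0.002,0.003,0.06,0,0,0,0.2,-0.002,0.003,0.08,0,0,0,0.2,-0.002,0.003,0.09,0,0,0,0.2,-0.002,0.003,0.09,0,0,0,0.2,-0.002,0.003,0.09,0,0,0,0.2])

```text
time: 8.3
tool_pos: [0.6361, 0.0535, 0.0315]
tcp_rot: [1.872, 2.518, 0.006]
wrist_force: [-0.3, 0.5, 0.6]
width: 0.6
grip_force: 0.0
```

```bash
python3 d.py 0.632,0.0535,0.026,17
python3 - <<'E'
from h import *
s=read_camera("scene"); cv2.imwrite("pics/scene3.png",cv2.resize(s["color"][140:290,230:430],None,fx=4,fy=4))
E
```

```text
pos [0.6361 0.0535 0.0315] phi 16.75632746463049 q [ 0.0447  0.401   1.8587  0.0004  0.8766 -0.2481] t 8.3 F [-0.256   0.5492  0.5725] w 0.5997846447695037 0.0
0.632,0.0535,0.026,17 -> [ 0.0012 -0.0039  0.0055] [ 0.3   0.06 -0.24]
```

View pics/scene3.png

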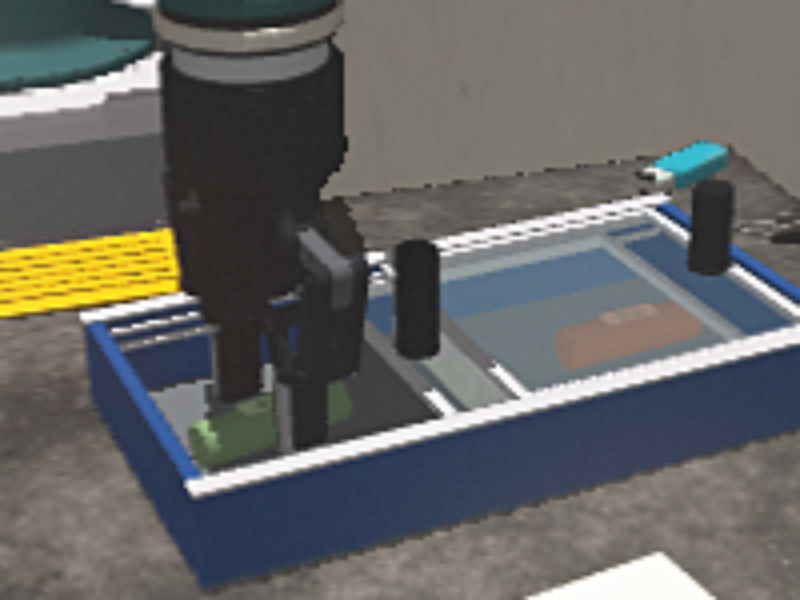

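The fingers straddle the roll inside the compartment: pads at (240,370) and (310,420), roll spanning (190–350,430). I'll centre and lower a little more before closing.

>>> jog_arm(deltas=[0.001,-0.004,0.004,0,0,0,0.2,0.001,-0.004,0.004,0,0,0,0.2,0.001,-0.004,0.004,0,0,0,0.2])

```text
time: 8.65
tool_pos: [0.6316, 0.0535, 0.0264]
tcp_rot: [1.872, 2.52, 0.004]
wrist_force: [0.6, -0.0, 0.1]
width: 0.598
grip_force: 0.0
```

>>> jog_arm(deltas=[0,0,0,0,0,0,-0.2,0,0,0,0,0,0,-0.5,0,0,0,0,0,0,-1,0,0,0,0,0,0,-1,0,0,0,0,0,0,-1,0,0,0,0,0,0,-1], squeeze=35)

```text
time: 9.25
tool_pos: [0.632, 0.0535, 0.0262]
tcp_rot: [1.871, 2.52, 0.005]
wrist_force: [0.5, 0.2, 2.0]
width: 0.176
grip_force: 35.7
```

>>> jog_arm(deltas=[0,0,-0.01,0,0,0,-1,0,0,-0.03,0,0,0,-1,0,0,-0.055,0,0,0,-1,0,0,-0.08,0,0,0,-1,0,0,-0.105,0,0,0,-1,0,0,-0.12,0,0,0,-1,0,0,-0.12,0,0,0,-1])

```text
time: 9.95
tool_pos: [0.633, 0.0535, 0.1492]
tcp_rot: [1.869, 2.517, 0.009]
wrist_force: [0.8, 0.7, -0.6]
width: 0.179
grip_force: 35.4
```

```bash
python3 d.py 0.423,-0.007,0.14,0 0.423,-0.007,0.05,0
```

```text
pos [0.633  0.0535 0.1492] phi 16.79844260575384 q [ 0.0449  0.2614  1.797   0.0004  1.0743 -0.2485] t 9.95 F [ 0.7804  0.7371 -0.5706] w 0.17883227763818346 35.42990326881409
0.423,-0.007,0.14,0 -> [ 0.0028 -0.2186  0.0073] [ 0.51  0.03 16.8 ]
0.423,-0.007,0.05,0 -> [ 0.003  -0.2194  0.0973] [ 0.51  0.03 16.8 ]
```

The opening is 15 mm, less than the 21 mm roll, so the grip may be off-centre. I'll look before going on.

Run:
```python
from h import *
s=read_camera("scene"); cv2.imwrite("pics/scene4.png",cv2.resize(s["color"][90:280,220:440],None,fx=3,fy=3))
g=blob(s,(40,60,30),(85,255,255),(230,100,420,280)); print(g.min(0),g.max(0))
```

```text
[272 178] [290 192]
```

View pics/scene4.png

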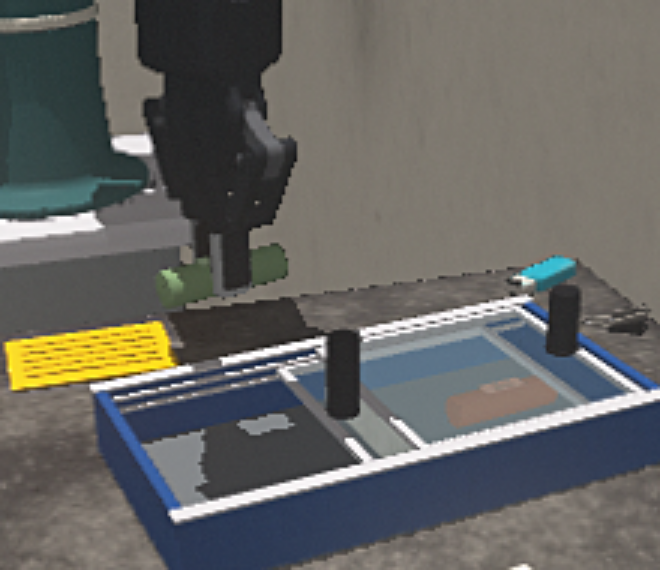

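The roll is firmly held, crossing the pads at crop (220,275), and the compartment is empty. Next: carry it to the mat and lower slowly.

>>> jog_arm(deltas=[0.003,-0.04,0,0,0,16.8,-1,0.003,-0.08,0,0,0,16.8,-1,0.003,-0.12,0,0,0,16.8,-1,0.003,-0.16,0,0,0,16.8,-1,0.003,-0.195,0,0,0,16.8,-1,0.003,-0.219,0,0,0,16.8,-1,0.003,-0.219,0.02,0,0,16.8,-1,0.003,-0.219,0.04,0,0,16.8,-1])

```text
time: 10.8
tool_pos: [0.4193, -0.0072, 0.1038]
tcp_rot: [2.221, 2.219, 0.004]
wrist_force: [-0.9, 0.4, -0.5]
width: 0.176
grip_force: 35.5
```

```bash
python3 d.py 0.423,-0.007,0.04,0 0.423,-0.007,0.03,0
```

```text
pos [ 0.4193 -0.0072  0.1038] phi -0.045803921267622186 q [-0.0772 -0.0867  2.2715  0.0009  0.954  -0.077 ] t 10.8 F [-0.8982  0.4233 -0.5078] w 0.17648869258348335 35.53123354911804
0.423,-0.007,0.04,0 -> [0.0002 0.0036 0.0638] [ 0.16 -0.03 -0.05]
0.423,-0.007,0.03,0 -> [0.0002 0.0035 0.0738] [ 0.16 -0.03 -0.05]
```

>>> jog_arm(deltas=[0,0.003,0.02,0,0,0,-1,0,0.003,0.04,0,0,0,-1,0,0.003,0.055,0,0,0,-1,0,0.003,0.065,0,0,0,-1,0,0.003,0.07,0,0,0,-1,0,0.003,0.07,0,0,0,-1])

```text
time: 11.4
tool_pos: [0.423, -0.0069, 0.0342]
tcp_rot: [2.221, 2.221, 0.002]
wrist_force: [-0.3, 0.0, -1.0]
width: 0.176
grip_force: 35.5
```

>>> jog_arm(deltas=[0,0,0.001,0,0,0,-1,0,0,0.002,0,0,0,-1,0,0,0.003,0,0,0,-1,0,0,0.003,0,0,0,-1])

```text
time: 11.8
tool_pos: [0.4244, -0.007, 0.0326]
tcp_rot: [2.22, 2.219, 0.005]
wrist_force: [-0.0, 0.6, -1.0]
width: 0.177
grip_force: 35.5
```

>>> jog_arm(deltas=[0,0,0.002,0,0,0,-1,0,0,0.004,0,0,0,-1,0,0,0.004,0,0,0,-1])

```text
time: 12.1
tool_pos: [0.4238, -0.007, 0.0279]
tcp_rot: [2.22, 2.22, 0.004]
wrist_force: [-0.5, 0.5, -0.8]
width: 0.177
grip_force: 35.5
```

>>> jog_arm(deltas=[0,0,0.002,0,0,0,-1,0,0,0.002,0,0,0,-1])

```text
time: 12.3
tool_pos: [0.4238, -0.007, 0.0259]
tcp_rot: [2.22, 2.22, 0.004]
wrist_force: [-0.4, -0.0, -1.0]
width: 0.176
grip_force: 35.5
```

>>> jog_arm(deltas=[0,0,0.001,0,0,0,-1,0,0,0.001,0,0,0,-1])

```text
time: 12.5
tool_pos: [0.424, -0.007, 0.0251]
tcp_rot: [2.22, 2.22, 0.004]
wrist_force: [0.0, 0.3, -0.8]
width: 0.179
grip_force: 35.5
```

>>> jog_arm(deltas=[0,0,0.001,0,0,0,-1,0,0,0.001,0,0,0,-1])

```text
time: 12.7
tool_pos: [0.4242, -0.007, 0.0242]
tcp_rot: [2.22, 2.22, 0.005]
wrist_force: [0.4, -0.5, -1.3]
width: 0.178
grip_force: 35.5
```

>>> jog_arm(deltas=[0,0,0.001,0,0,0,-1,0,0,0.001,0,0,0,-1])

```text
time: 12.9
tool_pos: [0.4243, -0.007, 0.0242]
tcp_rot: [2.22, 2.22, 0.004]
wrist_force: [-4.2, -0.3, 9.2]
width: 0.177
grip_force: 36.8
```

>>> jog_arm(deltas=[0,0,0.001,0,0,0,-1,0,0,0.001,0,0,0,-1])

```text
time: 13.1
tool_pos: [0.4243, -0.007, 0.0241]
tcp_rot: [2.22, 2.221, 0.003]
wrist_force: [-7.6, 0.2, 20.4]
width: 0.177
grip_force: 38.2
```

Contact at TCP z = 0.0242, as predicted. I'll ease back 1.5 mm, open gently and retreat straight up.

>>> jog_arm(deltas=[0,0,-0.0015,0,0,0,-1,0,0,-0.0015,0,0,0,-0.55,0,0,-0.0015,0,0,0,-0.45,0,0,-0.0015,0,0,0,-0.3,0,0,-0.0015,0,0,0,-0.1,0,0,-0.0015,0,0,0,0.1,0,0,-0.0015,0,0,0,0.2,0,0,-0.0015,0,0,0,0.2])

```text
time: 13.9
tool_pos: [0.424, -0.007, 0.0237]
tcp_rot: [2.22, 2.22, 0.004]
wrist_force: [-0.4, -0.1, -0.0]
width: 0.602
grip_force: 0.0
```

>>> jog_arm(deltas=[0,0,-0.01,0,0,0,0.2,0,0,-0.03,0,0,0,0.2,0,0,-0.06,0,0,0,0.2,0,0,-0.1,0,0,0,0.2,0,0,-0.14,0,0,0,0.2,0,0,-0.18,0,0,0,0.2,0,0,-0.18,0,0,0,0.2])

```text
time: 14.6
tool_pos: [0.4278, -0.0074, 0.2112]
tcp_rot: [2.213, 2.213, 0.018]
wrist_force: [0.7, -0.2, 0.9]
width: 0.599
grip_force: 0.0
```

Run:
```python
from h import *
t=read_camera("top"); s=read_camera("scene")
a=cv2.resize(s["color"][150:290,180:460],None,fx=2.5,fy=2.5); b=cv2.resize(t["color"][100:200,220:500],None,fx=2.5,fy=2.5)
cv2.imwrite("pics/end.png",np.vstack([a,b])); print(a.shape,b.shape)
g=blob(s,(38,55,30),(85,255,255),(200,180,320,235)); print("green",rect(plane(s,g,.0145)))
b=blob(t,(2,45,30),(20,255,255),(245,150,302,195)); print("brown",rect(plane(t,b,.0165)))
```

```text
(350, 700, 3) (250, 700, 3)
green (array([ 0.423 , -0.0052]), np.float32(0.07299524), np.float32(0.04698743), np.float32(-1.6268452))
brown (array([0.6053, 0.2304]), np.float32(0.053987153), np.float32(0.017603891), np.float32(8.381245))
```

View pics/end.png

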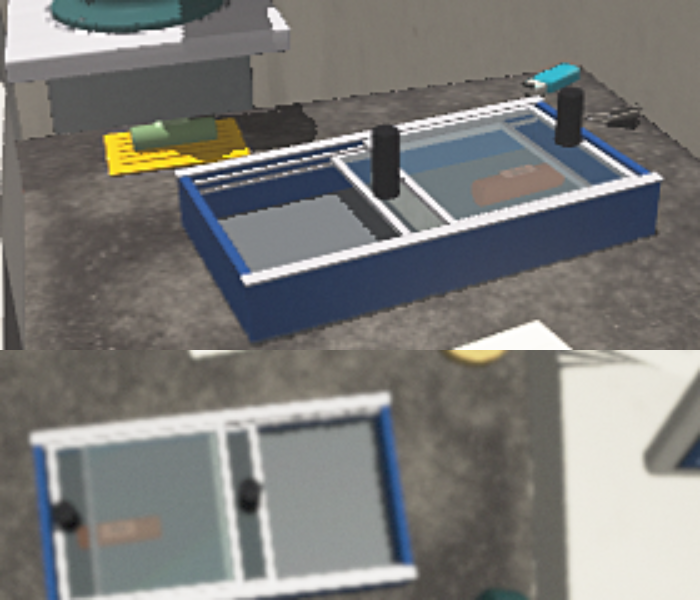

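The green roll lies on the mat at (0.423, −0.005), pixel (175,133) in the upper panel. The right lid is open with its knob at (250,495) in the lower panel, and the left lid and brown roll sit where they started. The brown blob measures short only because its end is now under two lids. Handing in.

```bash
python3 -c "
from workcell import finish_job
print(finish_job())"
```

```text
the job is handed in; nothing more can be done
None
```

The job is handed in (no verdict returned): the right lid over the green roll is open to its stop, the green roll is set down on the yellow mat near its centre, and the left lid and brown roll look unmoved in the final pictures.

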